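# Mix the team-draw balls in the hard-hat store

## Robot

A 6-joint arm with a two-finger parallel gripper is mounted at the origin on the work surface. World frame = base frame: x ahead of the robot, y to its left, z up, the work surface at z = 0. Lengths are in m, angles in rad, forces in N, time in s.
With the tool pointing down it reaches from about 0.425 to 0.95 m from the base axis. Payload 3.5 kg.
Tool frame: the origin (TCP) lies between the finger pads, 19 mm behind the fingertips; this is the grasp point; z points along the fingers, y is the line along which they close (so a half turn about z gives the same grasp; the last joint's range is limited). The gripper opens to 85 mm and grips with 20 to 120 N. Pads are 22 mm wide; open, the fingers measure 114 mm over their backs; the gripper's body (76 mm by 85 mm) begins 54 mm behind the grasp point. The pads swing forward as they close: fully open they stand 13 mm farther back than shut.
Start: joints at [-1.431, 0.286, 1.577, -0, 1.279, -0.15], TCP at [0.193, -0.647, 0.25] pointing down, gripper open.
Joint ranges: [-2.77, 2.77], [-0.9, 2.22], [0.21, 2.48], [-1.53, 4.67], [0.24, 2.81], [-2.84, 2.84]. Speed limits (rad/s): [2.79, 2.79, 3.14, 3.14, 3.14, 3.14].

## Interface

Orientations are given as a 3x3 rotation matrix whose columns are the frame's x, y, z axes.
In Python, from station import * gives the robot as it stands.
- The arm moves only by the shell command python3 -m handwheel 'ROWS'. ROWS is a JSON object of lists of equal length, an entry for each row: "grip": the opening, from 0 (shut) to 1 (fully open); "slide": the shift along the world's x, y, z in m, a list of three; "turn": the turn about the world's z in rad. In form: {"grip": [grip, ...], "slide": [[x, y, z], ...], "turn": [turn, ...]}. A call has 1 to 20 rows; each row is the pose to reach, as a shift and turn from the pose commanded when the call began; what a row does not reach only later rows make up. A row lasts 1/12 s, in which the tool goes at most 41.7 mm and 7.16 degrees, less where a joint would pass 70% of its speed; a pose out of reach is approached as far as the arm can. A call with a gripper value outside its range is refused whole. The fingers move at their own pace and stop on an object; the grip force is fixed at half the most. Time passes only in rows, so rows that repeat a pose let the fingers close. It gives the time, the measured TCP pose, the force, the opening and the grip force at its end, in the units of the state.
- state(): the state, without advancing time (a new reading comes with each control period).
- camera(name): name is "scene" or "top" or "wrist"; returns the picture (420x560x3 uint8, red, green, blue); there is no depth.
- calibration(name): a dict with "mtx" (3x3 intrinsics, pixels), "origin" and "rotation" of the camera in the world; the wrist camera has in their place "T_tool_cam" (4x4, takes a point from camera to tool coordinates, whose origin is the TCP and whose axes are the flange's). Camera axes: x right, y down, z forward; pixel columns grow to the right and rows downward; lengths in m; the calibration is good to about 2 mm. A picture is of the moment at which its call begins: read the wrist's pose just before it. calibration takes no time and is no camera call.
- close_job(): hands the job in; it is judged then, once.
The state is a dict: "time_s": time; "joints": joint angles; "joint_velocities": joint speeds; "tau": joint torques, N m; "tcp_pos": TCP position; "tcp_rot": TCP orientation; "ft_force": force on the tool from outside, world axes, zero at the start; "moment": the same for the moment, N m; "opening": finger opening in m; "grip_force": force on a finger pad.
Only numpy, scipy, OpenCV 4.12 (cv2) and the standard library are available. Lean on these libraries where they do the work, as an engineer would, in place of code of your own. Each camera call takes 0.05 s, during which the arm holds its last target. There are 200 camera calls.

## Task

Mix the balls in the white bowl for the team draw: lift off the green lid and lay it flat in the middle of the black mat, then take the wooden stirrer and, with its foot down near the bowl's floor, start at the side of the bowl farthest from the robot and stir two full turns anticlockwise (seen from above), keeping about halfway between the bowl's middle and its wall, ending at the far side again, so that at least half of the balls end up lying somewhere new. Then stand the stirrer upright in the middle of its cork coaster; keep all the balls in the bowl, do not shove the bowl about, and leave the hard hat, mug, tape and torch alone.

Things in the scene. Friction and masses are not known exactly. Their poses are not given: they have to be found in the camera images.
- bowl: White round ceramic bowl with straight walls, loose on the table, about 0.9 kg: 180 mm across and 60 mm high, walls 5 mm thick, flat inner floor 6 mm above the table and about 165 mm across. Origin: centre of its underside; z up. It starts with its x and y axes along the world's and may creep some mm while stirring.
- bowl_floor (a point): Centre of the bowl's flat inner floor (6 mm above its underside); axes as the bowl's: +x is the far side as seen from the robot, +y the left side. Stir with the middle of the stirrer's foot 40 to 45 mm from this point: much nearer the wall, balls can wedge between foot and wall and shove the bowl.
- lid: Green plastic lid loose on the bowl, 0.15-0.31 kg: disc 184 mm wide, 6 mm thick, on a 156 mm wide, 6 mm deep plug that sits in the bowl's mouth (4 mm play): lift over 10 mm before moving sideways. Round black knob on top, 32 mm in diameter, 22 to 52 mm above the origin: grip it at 37. Origin: centre of the plug's underside, z up; 54 mm above the table when on the bowl, 3 mm when flat on the mat.
- mat: Black rubber mat, 220 x 220 x 3 mm, fixed on the table to the left or to the right of the bowl: the place for the lid. Origin: centre of its underside (on the table).
- coaster: Round cork coaster, 100 mm across and 5 mm thick, fixed on the table on the other side of the bowl: the stirrer's place. Origin: centre of its underside (on the table).
- stirrer: Wooden stirring stick standing upright by itself on the coaster, 164 mm tall, about 0.12 kg: dark cylindrical foot 36 mm across and 34 mm high, then a pale square handle 22 x 22 mm to the top, its faces along the origin's x and y. Origin: centre of the foot's underside; z up. Grip it from above, TCP about 135 mm above the origin, and stir with it upright; the balls push back with a few newtons.
- ball0: Yellow smooth, slippery plastic ball, 30 mm in diameter, about 15 g, rolling freely on the bowl's floor. Origin: its centre. The balls, hidden by the lid, start spread round the bowl, with centres 45 to 65 mm from its middle; the middle is free, so the stirrer's foot can go down there.
- ball1: Yellow smooth, slippery plastic ball, 30 mm in diameter, about 15 g, rolling freely on the bowl's floor. Origin: its centre. The balls, hidden by the lid, start spread round the bowl, with centres 45 to 65 mm from its middle; the middle is free, so the stirrer's foot can go down there.
- ball2: Yellow smooth, slippery plastic ball, 30 mm in diameter, about 15 g, rolling freely on the bowl's floor. Origin: its centre. The balls, hidden by the lid, start spread round the bowl, with centres 45 to 65 mm from its middle; the middle is free, so the stirrer's foot can go down there.
- ball3: Blue smooth, slippery plastic ball, 30 mm in diameter, about 15 g, rolling freely on the bowl's floor. Origin: its centre. The balls, hidden by the lid, start spread round the bowl, with centres 45 to 65 mm from its middle; the middle is free, so the stirrer's foot can go down there.
- ball4: Blue smooth, slippery plastic ball, 30 mm in diameter, about 15 g, rolling freely on the bowl's floor. Origin: its centre. The balls, hidden by the lid, start spread round the bowl, with centres 45 to 65 mm from its middle; the middle is free, so the stirrer's foot can go down there.
- ball5: Blue smooth, slippery plastic ball, 30 mm in diameter, about 15 g, rolling freely on the bowl's floor. Origin: its centre. The balls, hidden by the lid, start spread round the bowl, with centres 45 to 65 mm from its middle; the middle is free, so the stirrer's foot can go down there.
- hardhat: Yellow hard hat on the table, about 260 mm long with its peak, 140 mm high; bystander. Origin: centre of its underside.
- mug: Blue mug, 82 mm across and 95 mm high; bystander. Origin: centre of its underside.
- tape: Roll of orange tape lying flat, 100 mm across, 45 mm high; bystander. Origin: centre of its underside.
- torch: Black and red hand torch lying on the table, 143 mm long, 46 mm high; bystander. Origin: on its underside, near the middle.

How it is judged:
On the way, in this order (a step that is already met when the one before it is completed fails the run):
1. the lid lies flat on the black mat, let go (horizontal distance between lid and mat below 0.05 m and height (world z) of lid below 0.009 m and angle between lid's own z axis and vertical below 0.08 rad and contact force between lid and the fingers below 0.05 N and linear speed of lid below 0.03 m/s), for 0.2 s.
2. turn 1: the stirrer's foot is down among the balls on the bowl's far (+x) side, 25 mm or more from the middle (z of stirrer in the frame of bowl_floor between -0.004 and 0.016 m and x of stirrer in the frame of bowl_floor above 0.025 m and y of stirrer in the frame of bowl_floor between -0.024 and 0.024 m), for 0.02 s.
3. turn 1: the stirrer's foot is down among the balls on the bowl's left (+y) side, 25 mm or more from the middle (z of stirrer in the frame of bowl_floor between -0.004 and 0.016 m and y of stirrer in the frame of bowl_floor above 0.025 m and x of stirrer in the frame of bowl_floor between -0.024 and 0.024 m), for 0.02 s.
4. turn 1: the stirrer's foot is down among the balls on the bowl's near (-x) side, 25 mm or more from the middle (z of stirrer in the frame of bowl_floor between -0.004 and 0.016 m and x of stirrer in the frame of bowl_floor below -0.025 m and y of stirrer in the frame of bowl_floor between -0.024 and 0.024 m), for 0.02 s.
5. turn 1: the stirrer's foot is down among the balls on the bowl's right (-y) side, 25 mm or more from the middle (z of stirrer in the frame of bowl_floor between -0.004 and 0.016 m and y of stirrer in the frame of bowl_floor below -0.025 m and x of stirrer in the frame of bowl_floor between -0.024 and 0.024 m), for 0.02 s.
6. turn 2: the stirrer's foot is down among the balls on the bowl's far (+x) side, 25 mm or more from the middle (all of step 2), for 0.02 s.
7. turn 2: the stirrer's foot is down among the balls on the bowl's left (+y) side, 25 mm or more from the middle (all of step 3), for 0.02 s.
8. turn 2: the stirrer's foot is down among the balls on the bowl's near (-x) side, 25 mm or more from the middle (all of step 4), for 0.02 s.
9. turn 2: the stirrer's foot is down among the balls on the bowl's right (-y) side, 25 mm or more from the middle (all of step 5), for 0.02 s.
10. turn 2: the stirrer's foot is down among the balls on the bowl's far (+x) side, 25 mm or more from the middle (all of step 6), for 0.02 s.
At the end, for the whole second after the job is handed in: Lid flat, knob up, centre within 50 mm of the mat's; stirrer upright and still on the coaster, centre within 30 mm of its centre; bowl flat, within 50 mm of its start; all six balls in it, at least three more than 15 mm from where they started (horizontal distance between lid and mat below 0.05 m and height (world z) of each of lid, stirrer below 0.009 m and angle between lid's own z axis and vertical below 0.08 rad and horizontal distance between each of ball0, ball1, ball2, ball3, ball4, ball5 and bowl_floor below 0.083 m and height (world z) of each of ball0, ball1, ball2, ball3, ball4, ball5 below 0.05 m and distance of any of ball0, ball1, ball2, ball3 from where it was at the start of the episode above 0.015 m and distance of any of ball0, ball1, ball2, ball4 from where it was at the start of the episode above 0.015 m and distance of any of ball0, ball1, ball2, ball5 from where it was at the start of the episode above 0.015 m and distance of any of ball0, ball1, ball3, ball4 from where it was at the start of the episode above 0.015 m and distance of any of ball0, ball1, ball3, ball5 from where it was at the start of the episode above 0.015 m and distance of any of ball0, ball1, ball4, ball5 from where it was at the start of the episode above 0.015 m and distance of any of ball0, ball2, ball3, ball4 from where it was at the start of the episode above 0.015 m and distance of any of ball0, ball2, ball3, ball5 from where it was at the start of the episode above 0.015 m and distance of any of ball0, ball2, ball4, ball5 from where it was at the start of the episode above 0.015 m and distance of any of ball0, ball3, ball4, ball5 from where it was at the start of the episode above 0.015 m and distance of any of ball1, ball2, ball3, ball4 from where it was at the start of the episode above 0.015 m and distance of any of ball1, ball2, ball3, ball5 from where it was at the start of the episode above 0.015 m and distance of any of ball1, ball2, ball4, ball5 from where it was at the start of the episode above 0.015 m and distance of any of ball1, ball3, ball4, ball5 from where it was at the start of the episode above 0.015 m and distance of any of ball2, ball3, ball4, ball5 from where it was at the start of the episode above 0.015 m and horizontal distance between stirrer and coaster below 0.03 m and angle between each of stirrer, bowl's own z axis and vertical below 0.06 rad and linear speed of stirrer below 0.03 m/s and height (world z) of bowl below 0.006 m and distance of bowl from where it was at the start of the episode below 0.05 m); the robot touches nothing.
It fails at once if a bystander (hard hat, mug, tape roll, torch) is pushed more than 30 mm (distance of any of hardhat, mug, tape, torch from where it was at the start of the episode above 0.03 m).
It fails at once if the bowl is shoved more than 50 mm or tipped (distance of bowl from where it was at the start of the episode above 0.05 m or angle between bowl's own z axis and vertical above 0.25 rad).
It fails at once if a ball leaves the bowl (horizontal distance between any of ball0, ball1, ball2, ball3, ball4, ball5 and bowl_floor above 0.1 m).
It also fails if it takes over 72 s, if anything falls off the work surface, if the arm or the gripper's body presses on something with over 40 N, if the wrist force passes 120 N, or if a joint passes its speed limit or range.

## Working session

There is one attempt and no reset: what is moved stays moved. The work goes in short steps, Python scripts to look and compute and a shell command to move; the robot and the scene stay as the last step left them, time stands still between calls to the robot, and variables do not carry over. Pictures are saved under pics/ and viewed, at most 11 in all, crops included, and the job is handed in when it is done.

```bash
mkdir -p pics
python3 - <<'E'
from station import *
import cv2
s=state();print(s['time_s'],s['tcp_pos'],s['tcp_rot'],s['opening'])
for n in("top","scene"):
    im=camera(n);cv2.imwrite(f"pics/{n}0.png",im[:,:,::-1]);c=calibration(n);print(n,c)
print(calibration("wrist"))
E
```

```text
0.0 [ 0.1928093  -0.64624671  0.24863903] [[ 9.58308208e-01  2.85736339e-01 -3.50465267e-04]
 [ 2.85736358e-01 -9.58305397e-01  2.34497574e-03]
 [ 3.34192025e-04 -2.34735017e-03 -9.99997189e-01]] 0.08540662083809375
top {'mtx': array([[480.76204335,   0.        , 272.64016175],
       [  0.        , 480.76204335, 209.89429054],
       [  0.        ,   0.        ,   1.        ]]), 'origin': array([0.40955273, 0.01388247, 1.976057  ]), 'rotation': array([[-0.00904856, -0.99596198,  0.0893189 ],
       [-0.99995256,  0.00933444,  0.00278347],
       [-0.00360597, -0.08928947, -0.99599919]])}
scene {'mtx': array([[537.11605905,   0.        , 273.88880363],
       [  0.        , 537.11605905, 210.34868626],
       [  0.        ,   0.        ,   1.        ]]), 'origin': array([ 1.64591062, -0.31664867,  1.62766615]), 'rotation': array([[ 0.3232006 ,  0.77108824, -0.54860213],
       [ 0.9462151 , -0.27237008,  0.17461821],
       [-0.01477676, -0.57553233, -0.81764551]])}
{'mtx': array([[295.41033912,   0.        , 276.6541707 ],
       [  0.        , 295.41033912, 209.82087251],
       [  0.        ,   0.        ,   1.        ]]), 'T_tool_cam': array([[-1.10765774e-03, -9.61613844e-01, -2.74404061e-01,
         6.90334265e-02],
       [ 9.99999063e-01, -1.28583489e-03,  4.69453433e-04,
        -2.23128641e-04],
       [-8.04271236e-04, -2.74403284e-01,  9.61614367e-01,
        -1.24566659e-01],
       [ 0.00000000e+00,  0.00000000e+00,  0.00000000e+00,
         1.00000000e+00]])}
```

View pics/top0.png

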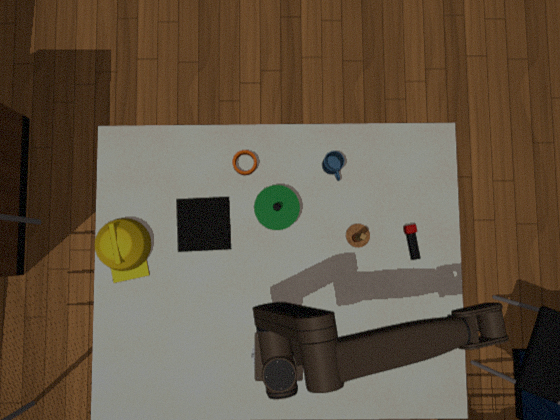

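View pics/scene0.png

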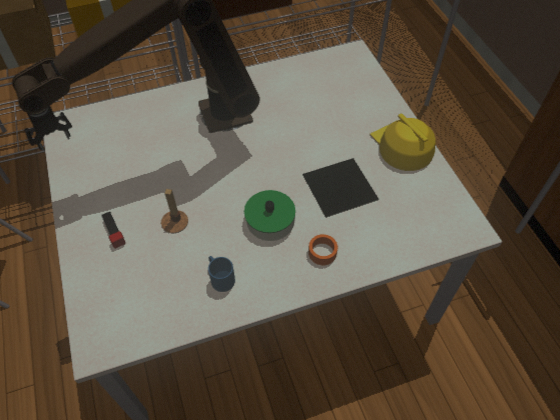

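The top view shows the lid at about (277,207), the mat at (204,224), the coaster with the stirrer at (358,236) and the mug at (334,162). The scene view agrees. Next I'll measure these with masks.

```bash
cat > h.py <<'E'
import numpy as np,cv2
from station import *
def ray(px,z,K,o,R):
    d=R@np.linalg.solve(K,np.array([px[0],px[1],1.])); return o+d*(z-o[2])/d[2]
def fix(n,px,z):
    c=calibration(n); return ray(px,z,c["mtx"],np.array(c["origin"]),np.array(c["rotation"]))
def wcam(s):
    c=calibration("wrist");T=np.array(c["T_tool_cam"]);R=np.array(s["tcp_rot"])
    return c["mtx"],np.array(s["tcp_pos"])+R@T[:3,3],R@T[:3,:3]
def blobs(m,amin):
    n,l,st,ce=cv2.connectedComponentsWithStats(m.astype(np.uint8)*1)
    return [(i,st[i,4],ce[i],l==i) for i in range(1,n) if st[i,4]>=amin]
def circ(mask):
    cs,_=cv2.findContours(mask.astype(np.uint8),cv2.RETR_EXTERNAL,cv2.CHAIN_APPROX_NONE)
    return cv2.fitEllipse(cv2.convexHull(max(cs,key=cv2.contourArea)))
def hsv(im): return cv2.cvtColor(im,cv2.COLOR_RGB2HSV)
E
python3 - <<'E'
from h import *
im={n:cv2.imread(f"pics/{n}0.png")[:,:,::-1] for n in("top","scene")}
for n in im:
    h=hsv(im[n]);H,S,V=[h[...,i].astype(int) for i in range(3)]
    g=(H>50)&(H<80)&(S>120)&(V>50)
    b=max(blobs(g,50),key=lambda b:b[1]);e=circ(b[3]);print(n,"lid",e[:2],fix(n,e[0],.066).round(4))
    k=V<40
    for b in blobs(k,20):
        if b[1]<6000:print("  dark",b[1],b[2].round(1),fix(n,b[2],.003).round(4),"as knob",fix(n,b[2],.106 if 0 else .09).round(4))
    c=(H>5)&(H<20)&(S>90)&(V>60)
    for b in blobs(c,100):
        if (150<b[2][1]<300) and 100<b[2][0]<400: e=circ(b[3]);print("  orange",b[1],e,fix(n,e[0],.005).round(4))
print("handle top", fix("top",(366,231),.164))
E
```

```text
top lid ((276.6614990234375, 207.05784606933594), (44.12590789794922, 44.54884719848633)) [0.5921 0.0031 0.066 ]
  dark 2105 [ 14.6 162.6] [0.7945 1.0923 0.003 ] as knob [0.7775 1.0448 0.09  ]
  dark 2673 [203.3 223.7] [0.5322 0.3049 0.003 ] as knob [0.5268 0.2921 0.09  ]
  dark 46 [276.6 206.4] [0.6008 0.0029 0.003 ] as knob [0.5924 0.0034 0.09  ]
  dark 981 [ 13.3 246.3] [0.4464 1.084  0.003 ] as knob [0.4448 1.0368 0.09  ]
  dark 221 [412.8 245.8] [ 0.4338 -0.5522  0.003 ] as knob [ 0.4327 -0.5272  0.09  ]
  dark 3018 [332. 325.] [ 0.1184 -0.2157  0.003 ] as knob [ 0.1313 -0.2056  0.09  ]
  dark 4228 [538.9 368.8] [-0.0607 -1.0382  0.003 ] as knob [-0.04   -0.9918  0.09  ]
  dark 199 [485.  331.6] [ 0.087  -0.8305  0.003 ] as knob [ 0.1012 -0.7933  0.09  ]
  dark 30 [266.3 360.4] [-0.0189  0.0503  0.003 ] as knob [-0.      0.0487  0.09  ]
  dark 20 [272.6 363.8] [-0.0326  0.0254  0.003 ] as knob [-0.0131  0.0249  0.09  ]
  dark 138 [286.3 373.7] [-0.0714 -0.0294  0.003 ] as knob [-0.0502 -0.0275  0.09  ]
  dark 39 [270.2 372.5] [-0.0663  0.0349  0.003 ] as knob [-0.0453  0.034   0
[... 915 characters left out ...]
] [0.633  1.1705 0.003 ] as knob [0.6873 1.0909 0.09  ]
  dark 167 [551.9 162.4] [0.7009 1.129  0.003 ] as knob [0.7515 1.0516 0.09  ]
  dark 436 [514.3 196.8] [0.7964 0.8975 0.003 ] as knob [0.8419 0.8325 0.09  ]
  dark 33 [543.9 179.8] [0.7645 1.0484 0.003 ] as knob [0.8117 0.9753 0.09  ]
  dark 734 [546.6 235. ] [0.9798 0.9092 0.003 ] as knob [1.0154 0.8436 0.09  ]
  orange 348 ((174.18008422851562, 221.09445190429688), (21.255325317382812, 26.110950469970703), 77.58558654785156) [ 0.4812 -0.3294  0.005 ]
  orange 535 ((322.3675842285156, 249.10110473632812), (29.635337829589844, 30.89215660095215), 9.269441604614258) [0.7713 0.1366 0.005 ]
handle top [ 0.48894139 -0.33198611  0.164     ]
```

Run:
```python
import cv2,numpy as np
a=cv2.imread("pics/top0.png")[205:265,325:390];b=cv2.imread("pics/scene0.png")[180:240,140:205]
cv2.imwrite("pics/st.png",cv2.resize(np.hstack([a,b]),None,fx=6,fy=6,interpolation=2))
```

```text
(no output)
```

View pics/st.png

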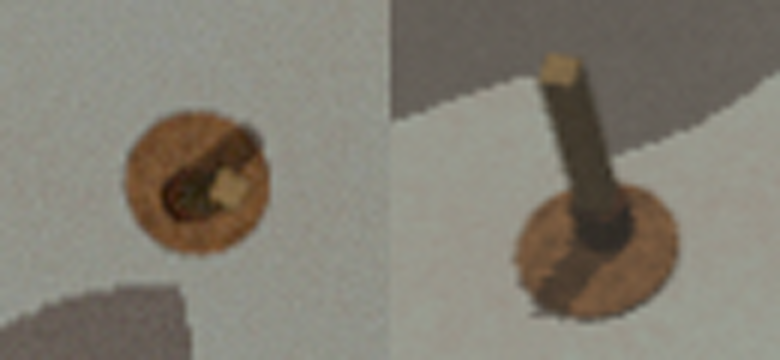

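The crop puts the stirrer top at about (363,236) in the top picture, turned around 20°. I'll measure that again with the wrist camera later. First I'll go above the lid.

```bash
python3 -m handwheel '{"grip":[1,1,1,1,1,1,1,1,1,1,1,1,1,1,1,1,1,1,1,1],"slide":[[0.01,0.016,0],[0.03,0.05,0],[0.05,0.082,0],[0.07,0.114,0],[0.09,0.146,0],[0.11,0.18,0],[0.13,0.212,0],[0.15,0.245,0],[0.17,0.278,0],[0.19,0.31,0],[0.21,0.342,0],[0.23,0.374,0],[0.25,0.406,0],[0.27,0.438,0],[0.29,0.472,0],[0.31,0.504,0],[0.33,0.536,0],[0.35,0.568,0],[0.37,0.6,0],[0.38,0.63,0]],"turn":[0,0,0,0,0,0,0,0,0,0,0,0,0,0,0,0,0,0,0,0]}'
python3 - <<'E'
from h import *
s=state();im=camera("wrist");cv2.imwrite("pics/w1.png",im[:,:,::-1]);K,o,R=wcam(s)
h=hsv(im);H,S,V=[h[...,i].astype(int) for i in range(3)]
g=(H>50)&(H<80)&(S>120)&(V>50)
b=max(blobs(g,500),key=lambda b:b[1]);e=circ(b[3]);print(s['joints'],s['tcp_pos'],e,ray(e[0],.066,K,o,R))
E
```

```text
time_s: 1.77
tcp_pos: [0.574, -0.0148, 0.2495]
tcp_rot: [[0.958, 0.286, 0.0], [0.286, -0.958, 0.0], [0.0, -0.0, -1.0]]
ft_force: [0.3, -1.1, 0.3]
opening: 0.0856
grip_force: 0.0
[-2.02435933e-01  6.61556526e-02  1.82938366e+00  2.90969368e-04
  1.24606696e+00  1.07783914e+00] [ 0.57404274 -0.01475246  0.24954282] ((266.47357177734375, 165.18606567382812), (172.360595703125, 173.6590118408203), 136.35205078125) [0.59917092 0.00387699 0.066     ]
```

View pics/w1.png

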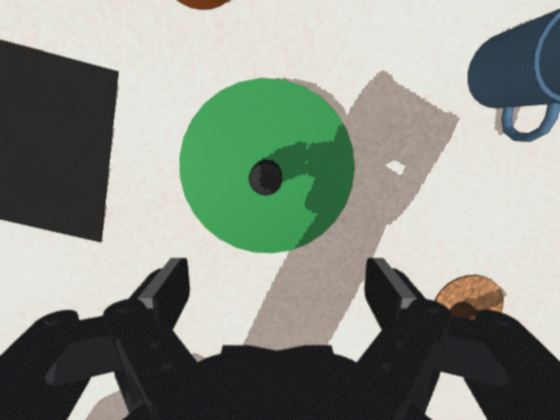

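The wrist view shows the lid disc centre at (266,165), the knob at (266,178), the mat on the left and the mug at upper right, clear of the lid.

Run:
```python
from h import *
im=cv2.imread("pics/w1.png")[:,:,::-1];K,o,R=wcam(state())
V=im.max(2);k=V<60
for b in blobs(k,100):
    if 230<b[2][0]<300 and b[2][1]<220: e=circ(b[3]);print(e,[ray(e[0],z,K,o,R).round(4) for z in(.09,.1,.106)])
# disc: contour pts to plane, fit circle
h=hsv(im);g=(h[...,0]>50)&(h[...,0]<80)&(h[...,1]>120)&(h[...,2]>50)
b=max(blobs(g,500),key=lambda b:b[1])[3].astype(np.uint8)
c=max(cv2.findContours(b,0,1)[0],key=cv2.contourArea)[:,0]
P=np.array([ray(p,.066,K,o,R)[:2] for p in c]);print(cv2.minEnclosingCircle(P.astype(np.float32)))
```

```text
((265.803466796875, 176.75961303710938), (31.926254272460938, 34.930660247802734), 13.179628372192383) [array([0.5919, 0.0067, 0.09  ]), array([0.5936, 0.0068, 0.1   ]), array([0.5946, 0.0069, 0.106 ])]
((0.5927769541740417, 0.007121092639863491), 0.0907236710190773)
```

```bash
python3 -m handwheel '{"grip":[1,1,1,1,1,1,1,1,0,0,0,0,0,0],"slide":[[0.019,0.019,0],[0.019,0.019,-0.03],[0.019,0.019,-0.06],[0.019,0.019,-0.09],[0.019,0.019,-0.12],[0.019,0.019,-0.14],[0.019,0.019,-0.158],[0.019,0.019,-0.158],[0.019,0.019,-0.158],[0.019,0.019,-0.158],[0.019,0.019,-0.158],[0.019,0.019,-0.158],[0.019,0.019,-0.158],[0.019,0.019,-0.158]],"turn":[0,0,0,0,0,0,0,0,0,0,0,0,0,0]}'
```

```text
time_s: 2.98
tcp_pos: [0.5931, 0.002, 0.094]
tcp_rot: [[0.958, 0.286, 0.003], [0.286, -0.958, -0.0], [0.003, 0.001, -1.0]]
ft_force: [-0.8, -0.3, 4.9]
opening: 0.0309
grip_force: 59.7
```

```bash
python3 -m handwheel '{"grip":[0,0,0,0,0,0,0,0,0,0,0,0,0,0,0,0,0,0],"slide":[[0,0,0.006],[0,0,0.016],[0,0,0.03],[0,0,0.045],[-0.002,0.01,0.06],[-0.006,0.03,0.06],[-0.012,0.06,0.06],[-0.018,0.09,0.06],[-0.024,0.12,0.06],[-0.03,0.15,0.06],[-0.036,0.18,0.06],[-0.042,0.21,0.06],[-0.048,0.24,0.06],[-0.054,0.27,0.06],[-0.059,0.29,0.06],[-0.061,0.3,0.06],[-0.061,0.301,0.06],[-0.061,0.301,0.06]],"turn":[0,0,0,0,0,0,0,0,0,0,0,0,0,0,0,0,0,0]}'
python3 - <<'E'
from h import *
im=camera("top");cv2.imwrite("pics/top1.png",im[:,:,::-1]);s=state();print(s['tcp_pos'],s['opening'],s['ft_force'])
im=camera("scene");cv2.imwrite("pics/scene1.png",im[:,:,::-1])
E
```

```text
time_s: 4.48
tcp_pos: [0.5307, 0.3029, 0.1519]
tcp_rot: [[0.958, 0.287, -0.0], [0.287, -0.958, -0.001], [-0.001, 0.001, -1.0]]
ft_force: [-0.1, -0.1, -3.1]
opening: 0.0304
grip_force: 59.8
[0.53098602 0.30230424 0.15186262] 0.03038969935311074 [ 0.04739058 -0.05582515 -3.2928911 ]
```

View pics/scene1.png

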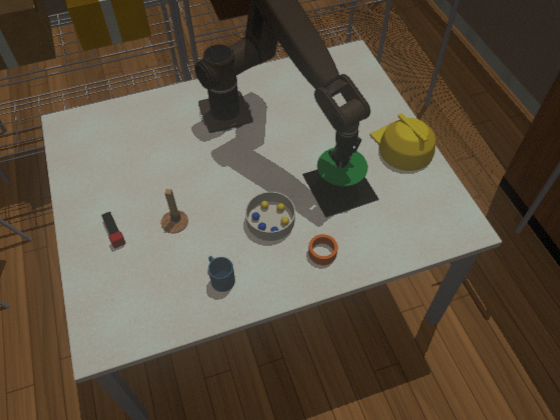

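The scene view shows the lid held level over the mat, the open bowl at (271,216) with all six balls, and the stirrer still on its coaster. I'll lower the lid and let go.

```bash
python3 -m handwheel '{"grip":[0,0,0,0,0,0,0,0,0.3,1,1,1,1,1,1,1,1,1,1,1],"slide":[[0,0,-0.01],[0,0,-0.03],[0,0,-0.055],[0,0,-0.08],[0,0,-0.095],[0,0,-0.103],[0,0,-0.108],[0,0,-0.108],[0,0,-0.108],[0,0,-0.108],[0,0,-0.108],[0,0,-0.108],[0,0,-0.108],[0,0,-0.1],[0,0,-0.07],[0,0,-0.03],[0,0,0.01],[0,0,0.05],[0,0,0.09],[0,0,0.1]],"turn":[0,0,0,0,0,0,0,0,0,0,0,0,0,0,0,0,0,0,0,0]}'
```

```text
time_s: 6.25
tcp_pos: [0.5339, 0.3045, 0.2621]
tcp_rot: [[0.958, 0.286, 0.014], [0.286, -0.958, 0.005], [0.015, -0.001, -1.0]]
ft_force: [0.5, 0.6, 1.9]
opening: 0.0852
grip_force: 0.0
```

```bash
python3 -m handwheel '{"grip":[1,1,1,1,1,1,1,1,1,1,1,1,1,1,1,1,1,1,1,1],"slide":[[-0.002,-0.015,0],[-0.006,-0.045,0],[-0.011,-0.08,0],[-0.016,-0.116,0],[-0.021,-0.152,0],[-0.026,-0.188,0],[-0.031,-0.225,0],[-0.036,-0.262,0],[-0.041,-0.3,0],[-0.046,-0.336,0],[-0.051,-0.373,0],[-0.056,-0.41,0],[-0.061,-0.446,0],[-0.066,-0.482,0],[-0.071,-0.52,0],[-0.076,-0.556,0],[-0.082,-0.59,0],[-0.086,-0.62,0],[-0.089,-0.64,0],[-0.089,-0.645,0]],"turn":[0,0,0,0,0,0,0,0,0,0,0,0,0,0,0,0,0,0,0,0]}'
python3 - <<'E'
from h import *
s=state();im=camera("wrist");cv2.imwrite("pics/w2.png",im[:,:,::-1])
print(s['tcp_pos'].tolist() if hasattr(s['tcp_pos'],'tolist') else s['tcp_pos'])
import pickle;pickle.dump(wcam(s),open("w2.pkl","wb"))
for n in("top","scene"):cv2.imwrite(f"pics/{n}2.png",camera(n)[:,:,::-1])
im=cv2.imread("pics/top2.png")[:,:,::-1];h=hsv(im);g=(h[...,0]>50)&(h[...,0]<80)&(h[...,1]>120)&(h[...,2]>50)
b=max(blobs(g,50),key=lambda b:b[1]);e=circ(b[3]);print("lid",fix("top",e[0],.015))
a=cv2.imread("pics/top2.png")[150:260,165:320];c=cv2.imread("pics/w2.png")
cv2.imwrite("pics/v2.png",np.vstack([c,]))
E
```

```text
time_s: 7.92
tcp_pos: [0.4397, -0.3444, 0.25]
tcp_rot: [[0.959, 0.282, -0.003], [0.282, -0.959, 0.001], [-0.002, -0.002, -1.0]]
ft_force: [0.5, 0.3, 0.8]
opening: 0.0853
grip_force: 0.0
[0.43970566807777295, -0.3444335581517564, 0.25003316993933034]
lid [0.53080544 0.30523399 0.015     ]
```

View pics/w2.png

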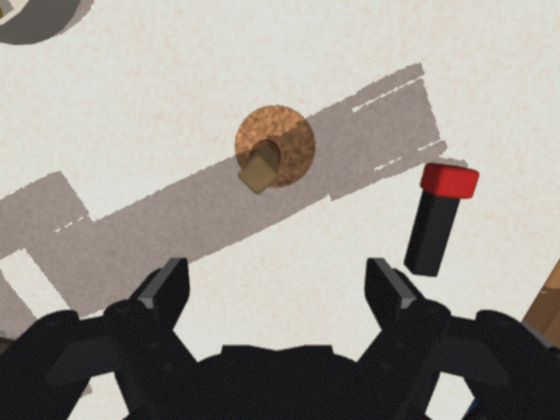

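The wrist view shows the stirrer top as a square around (258,173), roughly diamond-shaped in the picture, over the coaster at (275,146). I'll extract its corners.

Run:
```python
from h import *
im=cv2.imread("pics/w2.png");print(im[174,250:268:3].tolist(),im[160,262:280:4].tolist())
h=cv2.cvtColor(im,cv2.COLOR_BGR2HSV)
print(h[176,244:272:4].tolist(),h[150,262:280:4].tolist())
cv2.imwrite("pics/z2.png",cv2.resize(im[125:205,215:320],None,fx=7,fy=7,interpolation=cv2.INTER_NEAREST))
```

```text
[[68, 96, 118], [67, 96, 118], [70, 99, 122], [66, 97, 120], [69, 96, 121], [68, 98, 122]] [[62, 88, 110], [44, 63, 78], [41, 62, 76], [49, 69, 81], [36, 50, 71]]
[[18, 107, 119], [17, 111, 119], [17, 109, 122], [17, 111, 122], [18, 112, 123], [16, 107, 122], [17, 110, 125]] [[18, 113, 79], [17, 113, 81], [17, 107, 79], [11, 144, 71], [11, 129, 65]]
```

View pics/z2.png

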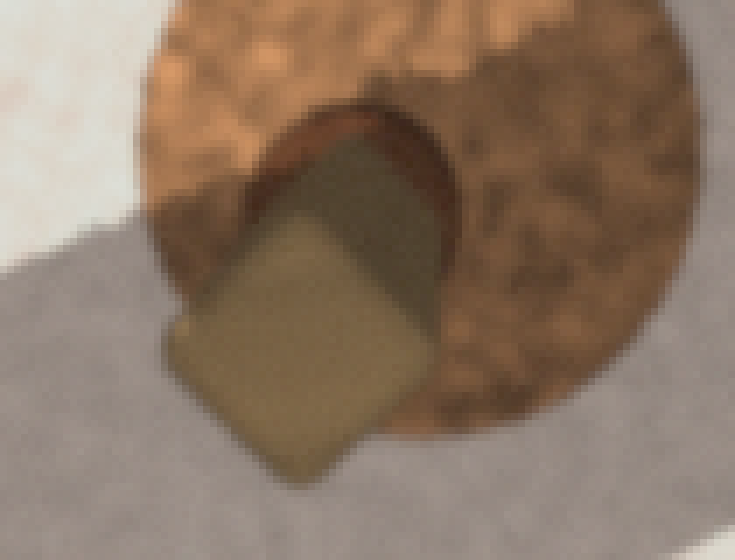

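Top-face corners in the crop are left (165,340), top (300,215), right (435,348) and bottom (303,487). I'll cast them at z = 0.169.

Run:
```python
from h import *
import pickle
K,o,R=pickle.load(open("w2.pkl","rb"))
C=np.array([[165,340],[300,215],[435,348],[303,487]])/7+[215,125]-.5
P=np.array([ray(p,.169,K,o,R)[:2] for p in C]);print(P.round(4),P.mean(0))
for i in range(4):
    d=P[(i+1)%4]-P[i];print(np.hypot(*d),np.degrees(np.arctan2(d[1],d[0]))%90)
im=cv2.imread("pics/w2.png")
h=cv2.cvtColor(im,cv2.COLOR_BGR2HSV);m=(h[...,1]>90)&(h[...,0]<22)
b=[b for b in blobs(m,300) if abs(b[2][0]-270)<30 and b[2][1]<220][0]
print("coaster approx",ray(circ(b[3])[0],.005,K,o,R))
s=state();print(s['tcp_pos'],s['joints'])
print('top view handle',fix("top",(363.0,236.0),.169))
# bowl in top2: bright ring
a=cv2.imread("pics/top2.png");h=cv2.cvtColor(a,cv2.COLOR_BGR2HSV)
for nm,lo,hi in(("y",20,35),("b",100,130)):
    m=(h[...,0]>=lo)&(h[...,0]<=hi)&(h[...,1]>100)&(h[...,2]>60)
    for b in blobs(m,15):
        if 250<b[2][0]<305 and 180<b[2][1]<235:print(nm,b[1],fix("top",b[2],.021).round(4))
```

```text
[[ 0.4675 -0.3079]
 [ 0.4831 -0.3176]
 [ 0.4743 -0.334 ]
 [ 0.4568 -0.3251]] [ 0.47042159 -0.32113521]
0.018432407263875402 58.31152784708644
0.018654342368886398 61.5946293961691
0.019580456776571883 62.9713787783424
0.020214450000062934 58.26900870953633
coaster approx [ 0.47813543 -0.32801415  0.005     ]
[ 0.44105568 -0.34121417  0.2506066 ] [-8.40555121e-01  2.93445963e-02  1.86566420e+00  3.91935491e-04
  1.24959413e+00  4.41182470e-01]
top view handle [ 0.47006331 -0.31928604  0.169     ]
y 37 [0.6239 0.0499 0.021 ]
y 43 [0.5609 0.0571 0.021 ]
y 39 [0.5311 0.0045 0.021 ]
b 31 [0.6518 0.0011 0.021 ]
b 31 [ 0.6192 -0.0359  0.021 ]
b 31 [ 0.5698 -0.0434  0.021 ]
```

```bash
python3 -m handwheel '{"grip":[1,1,1,1,1,1,1,1,1,1,1,1,1,1,0,0,0,0,0,0],"slide":[[0.005,0.004,0],[0.01,0.008,0],[0.015,0.012,0],[0.02,0.016,0],[0.025,0.018,0],[0.0285,0.0205,0],[0.0285,0.0205,0],[0.0285,0.0205,0],[0.0285,0.0205,-0.02],[0.0285,0.0205,-0.045],[0.0285,0.0205,-0.07],[0.0285,0.0205,-0.095],[0.0285,0.0205,-0.11],[0.0285,0.0205,-0.11],[0.0285,0.0205,-0.11],[0.0285,0.0205,-0.11],[0.0285,0.0205,-0.11],[0.0285,0.0205,-0.11],[0.0285,0.0205,-0.11],[0.0285,0.0205,-0.11]],"turn":[0.11,0.22,0.34,0.46,0.58,0.7,0.757,0.757,0.757,0.757,0.757,0.757,0.757,0.757,0.757,0.757,0.757,0.757,0.757,0.757]}'
```

```text
time_s: 9.73
tcp_pos: [0.4708, -0.3217, 0.1434]
tcp_rot: [[0.5, 0.866, 0.001], [0.866, -0.5, -0.001], [-0.001, 0.002, -1.0]]
ft_force: [-0.5, 1.0, 3.1]
opening: 0.0214
grip_force: 59.0
```

```bash
python3 -m handwheel '{"grip":[0,0,0,0,0,0,0,0,0,0,0,0,0,0,0,0,0,0,0,0],"slide":[[0,0,0.01],[0,0,0.03],[0,0,0.06],[0,0,0.085],[0,0,0.095],[0.006,0.016,0.095],[0.015,0.04,0.095],[0.026,0.07,0.095],[0.038,0.1,0.095],[0.049,0.13,0.095],[0.061,0.16,0.095],[0.072,0.19,0.095],[0.083,0.22,0.095],[0.095,0.25,0.095],[0.104,0.275,0.095],[0.112,0.297,0.095],[0.118,0.312,0.095],[0.122,0.322,0.095],[0.123,0.325,0.095],[0.123,0.325,0.095]],"turn":[0,0,0,0,0,0,0,0,0,0,0,0,0,0,0,0,0,0,0,0]}'
python3 - <<'E'
from h import *
s=state();im=camera("wrist");cv2.imwrite("pics/w3.png",im[:,:,::-1]);sc=camera("scene")[:,:,::-1];cv2.imwrite("pics/scene3.png",sc)
print(s['tcp_pos'],s['ft_force'],s['opening'])
a=cv2.resize(sc[120:260,210:330],None,fx=3,fy=3)
b=cv2.resize(im[:,:,::-1],(560,420))
cv2.imwrite("pics/v3.png",np.hstack([np.vstack([a,]),np.zeros((420,10,3),np.uint8),b[:,90:510]]))
t=cv2.cvtColor(cv2.imread("pics/top2.png"),cv2.COLOR_BGR2GRAY)[165:250,235:320]
t=cv2.resize(t,None,fx=6,fy=6,interpolation=2)
c=cv2.HoughCircles(t,cv2.HOUGH_GRADIENT,1.5,20,param1=60,param2=30,minRadius=110,maxRadius=145)
if c is not None:
    for x,y,r in c[0][:3]: print(x/6+235,y/6+165,r/6,fix("top",(x/6+235-.4,y/6+165-.4),.06))
E
```

```text
time_s: 11.4
tcp_pos: [0.5932, 0.004, 0.2365]
tcp_rot: [[0.5, 0.866, -0.001], [0.866, -0.5, -0.0], [-0.001, -0.001, -1.0]]
ft_force: [-0.7, -0.6, -1.2]
opening: 0.0215
grip_force: 58.8
[0.59323557 0.00402404 0.23652366] [-0.69385066 -0.59162879 -1.17139715] 0.02153187698499288
276.375 207.625 20.908333 [0.59198367 0.00579001 0.06      ]
280.125 206.125 21.258333 [ 0.597876   -0.00928375  0.06      ]
277.125 211.125 22.358332 [0.57789046 0.00292564 0.06      ]
```

View pics/v3.png

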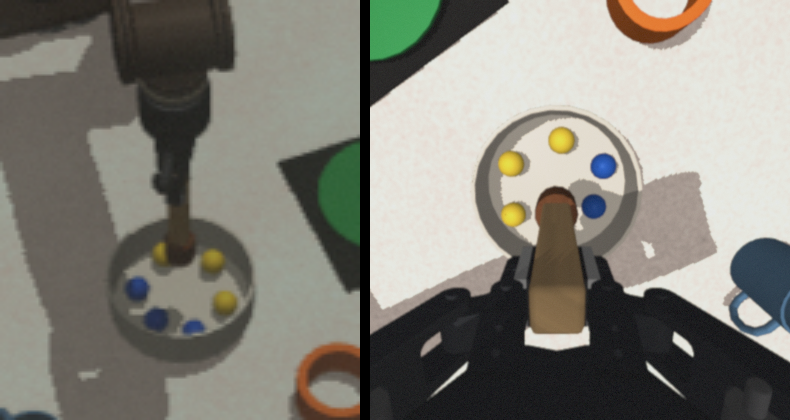

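The picture shows the stirrer held upright over the bowl, the middle free between the six balls. Rim points in the wrist image are about (195,185), (277,105) and (361,190).

Run:
```python
from h import *
K,o,R=wcam(state())
P=np.array([ray(p,.06,K,o,R)[:2] for p in[(195,185),(277,105),(361,190),(213,127),(337,127)]])
A=np.c_[2*P,np.ones(len(P))];x=np.linalg.lstsq(A,(P**2).sum(1),rcond=None)[0];print(P.round(3),x[:2],(x[2]+x[:2]@x[:2])**.5)
```

```text
[[ 0.524  0.054]
 [ 0.637  0.079]
 [ 0.671 -0.037]
 [ 0.573  0.093]
 [ 0.678  0.032]] [0.59490095 0.00615614] 0.08675465919055783
```

```bash
python3 -m handwheel '{"grip":[0,0,0,0,0,0,0],"slide":[[0.001,0.001,-0.015],[0.001,0.001,-0.035],[0.001,0.001,-0.055],[0.001,0.001,-0.072],[0.001,0.001,-0.082],[0.001,0.001,-0.087],[0.001,0.001,-0.087]],"turn":[0,0,0,0,0,0,0]}'
python3 - <<'E'
import numpy as np
def p(a): a=np.radians(a);return .041*np.cos(a),.041*np.sin(a)
print("A",[tuple(np.round(p(a),3)) for a in range(-30,199,12)])
for a0 in(198,426,654): print(a0,[tuple(np.round(np.array(p(a))-p(a0),3)) for a in range(a0+12,a0+241,12)])
E
```

```text
time_s: 12.08
tcp_pos: [0.5937, 0.004, 0.1489]
tcp_rot: [[0.501, 0.865, -0.002], [0.865, -0.501, 0.0], [-0.001, -0.002, -1.0]]
ft_force: [0.1, 0.6, -1.0]
opening: 0.0215
grip_force: 58.8
A [(np.float64(0.036), np.float64(-0.02)), (np.float64(0.039), np.float64(-0.013)), (np.float64(0.041), np.float64(-0.004)), (np.float64(0.041), np.float64(0.004)), (np.float64(0.039), np.float64(0.013)), (np.float64(0.036), np.float64(0.02)), (np.float64(0.03), np.float64(0.027)), (np.float64(0.024), np.float64(0.033)), (np.float64(0.017), np.float64(0.037)), (np.float64(0.009), np.float64(0.04)), (np.float64(0.0), np.float64(0.041)), (np.float64(-0.009), np.float64(0.04)), (np.float64(-0.017), np.float64(0.037)), (np.float64(-0.024), np.float64(0.033)), (np.float64(-0.03), np.float64(0.027)), (np.float64(-0.036), np.float64(0.02)), (np.float64(-0.039), np.float64(0.013)), (np.float64(-0.041), np.float64(0.004)), (np.float64(-0.041), np.float64(-0.004)), (np.float64(-0.039), np.float64(-0.013))]
198 [(np.float64(0.003), np.float64(-0.008)), (np.float64(0.009), np.float64(-0.015)), (np.float64(0.015)
[... 1647 characters left out ...]
oat64(0.017)), (np.float64(0.022), np.float64(0.025)), (np.float64(0.024), np.float64(0.033)), (np.float64(0.024), np.float64(0.042)), (np.float64(0.022), np.float64(0.05)), (np.float64(0.019), np.float64(0.058)), (np.float64(0.014), np.float64(0.065)), (np.float64(0.007), np.float64(0.071)), (np.float64(-0.0), np.float64(0.075)), (np.float64(-0.008), np.float64(0.078)), (np.float64(-0.017), np.float64(0.078)), (np.float64(-0.025), np.float64(0.078)), (np.float64(-0.033), np.float64(0.075)), (np.float64(-0.041), np.float64(0.071)), (np.float64(-0.047), np.float64(0.065)), (np.float64(-0.052), np.float64(0.058)), (np.float64(-0.056), np.float64(0.05)), (np.float64(-0.057), np.float64(0.042))]
```

```bash
python3 -m handwheel '{"grip":[0,0,0,0,0,0],"slide":[[0.006,-0.003,0],[0.013,-0.007,0],[0.02,-0.011,0],[0.027,-0.015,0],[0.032,-0.018,0],[0.036,-0.02,0]],"turn":[0,0,0,0,0,0]}'
python3 -m handwheel '{"grip":[0,0,0,0,0,0,0,0,0,0,0,0,0,0,0,0,0,0,0],"slide":[[0.003,0.007,0],[0.005,0.016,0],[0.005,0.024,0],[0.003,0.033,0],[0,0.04,0],[-0.006,0.047,0],[-0.012,0.053,0],[-0.019,0.057,0],[-0.027,0.06,0],[-0.036,0.061,0],[-0.045,0.06,0],[-0.053,0.057,0],[-0.06,0.053,0],[-0.066,0.047,0],[-0.072,0.04,0],[-0.075,0.033,0],[-0.077,0.024,0],[-0.077,0.016,0],[-0.075,0.007,0]],"turn":[0,0,0,0,0,0,0,0,0,0,0,0,0,0,0,0,0,0,0]}'
python3 - <<'E'
from h import *
s=state();sc=camera("scene")[:,:,::-1];cv2.imwrite("pics/scene4.png",sc)
a=cv2.resize(sc[120:260,210:330],None,fx=4,fy=4);cv2.imwrite("pics/v4.png",a)
E
```

```text
time_s: 12.58
tcp_pos: [0.6313, -0.016, 0.1504]
tcp_rot: [[0.501, 0.866, 0.0], [0.866, -0.501, -0.0], [-0.0, 0.0, -1.0]]
ft_force: [-1.7, -0.3, -0.5]
opening: 0.0218
grip_force: 58.7
time_s: 14.17
tcp_pos: [0.5565, -0.0083, 0.1505]
tcp_rot: [[0.502, 0.865, 0.004], [0.865, -0.502, 0.003], [0.004, 0.002, -1.0]]
ft_force: [6.4, 3.6, -1.1]
opening: 0.0215
grip_force: 59.3
```

View pics/v4.png

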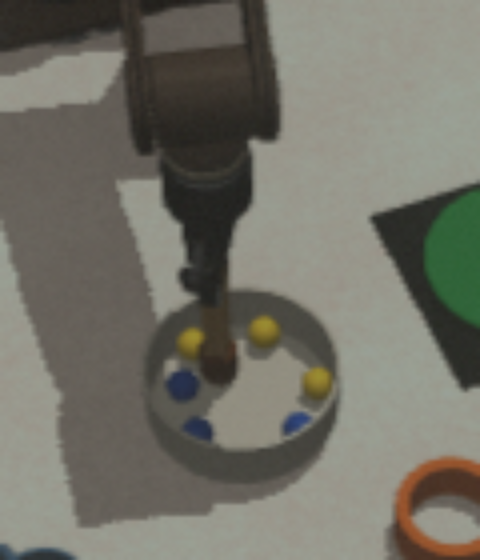

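The bowl has not moved: its rim is at columns 247–294 of the scene picture, as before, with all the balls inside. I'll keep stirring.

```bash
python3 -m handwheel '{"grip":[0,0,0,0,0,0,0,0,0,0,0,0,0,0,0,0,0,0,0,0],"slide":[[0.003,-0.008,0],[0.009,-0.015,0],[0.015,-0.021,0],[0.022,-0.025,0],[0.03,-0.027,0],[0.039,-0.028,0],[0.048,-0.027,0],[0.056,-0.025,0],[0.063,-0.021,0],[0.069,-0.015,0],[0.075,-0.008,0],[0.078,0,0],[0.08,0.008,0],[0.08,0.017,0],[0.078,0.025,0],[0.075,0.033,0],[0.069,0.04,0],[0.063,0.046,0],[0.056,0.05,0],[0.048,0.053,0]],"turn":[0,0,0,0,0,0,0,0,0,0,0,0,0,0,0,0,0,0,0,0]}'
python3 - <<'E'
from h import *
s=state();K,o,R=wcam(s);im=camera("wrist")[:,:,::-1];sc=camera("scene")[:,:,::-1]
a=cv2.resize(sc[150:260,210:330],None,fx=3,fy=3)
cv2.imwrite("pics/w5.png",im);b=im[:330,90:510]
cv2.imwrite("pics/v5.png",np.hstack([a,b]))
E
```

```text
time_s: 15.88
tcp_pos: [0.6025, 0.0448, 0.1499]
tcp_rot: [[0.5, 0.866, 0.0], [0.866, -0.5, -0.001], [-0.001, 0.001, -1.0]]
ft_force: [-0.7, -5.9, -1.3]
opening: 0.0215
grip_force: 59.5
```

View pics/v5.png

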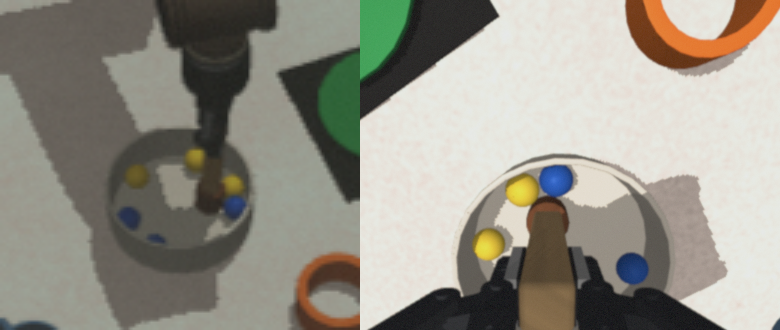

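The bowl is unmoved in the scene view (rim columns 108–253 of the crop, i.e. 246–294), with the balls inside and being swept round. Now the second turn.

```bash
python3 -m handwheel '{"grip":[0,0,0,0,0,0,0,0,0,0,0,0,0,0,0,0,0,0,0,0],"slide":[[-0.008,0.003,0],[-0.017,0.004,0],[-0.025,0.003,0],[-0.033,0,0],[-0.041,-0.004,0],[-0.047,-0.01,0],[-0.052,-0.017,0],[-0.056,-0.025,0],[-0.057,-0.033,0],[-0.057,-0.042,0],[-0.056,-0.05,0],[-0.052,-0.058,0],[-0.047,-0.065,0],[-0.041,-0.071,0],[-0.033,-0.075,0],[-0.025,-0.078,0],[-0.017,-0.078,0],[-0.008,-0.078,0],[0,-0.075,0],[0.007,-0.071,0]],"turn":[0,0,0,0,0,0,0,0,0,0,0,0,0,0,0,0,0,0,0,0]}'
python3 -m handwheel '{"grip":[0,0,0,0,0,0,0,0],"slide":[[0.007,0.004,0],[0.014,0.01,0],[0.019,0.017,0],[0.022,0.025,0],[0.024,0.033,0],[0.024,0.039,0],[0.024,0.039,0],[0.024,0.039,0]],"turn":[0,0,0,0,0,0,0,0]}'
python3 - <<'E'
from h import *
for n in("scene","top"):cv2.imwrite(f"pics/{n}6.png",camera(n)[:,:,::-1])
sc=cv2.imread("pics/scene6.png");h=cv2.cvtColor(sc,cv2.COLOR_BGR2HSV)
for nm,lo,hi in(("y",20,35),("b",105,125)):
    m=(h[...,0]>=lo)&(h[...,0]<=hi)&(h[...,1]>100)&(h[...,2]>40)
    for b in blobs(m,8):
        if 240<b[2][0]<300 and 185<b[2][1]<250:print(nm,b[1],fix("scene",b[2],.021).round(3))
E
```

```text
time_s: 17.65
tcp_pos: [0.6089, -0.0265, 0.1488]
tcp_rot: [[0.499, 0.866, -0.009], [0.866, -0.499, -0.001], [-0.005, -0.008, -1.0]]
ft_force: [-6.7, 2.6, -0.5]
opening: 0.0214
grip_force: 60.3
time_s: 18.32
tcp_pos: [0.6348, 0.0126, 0.1505]
tcp_rot: [[0.499, 0.866, 0.001], [0.866, -0.499, -0.001], [-0.0, 0.002, -1.0]]
ft_force: [-0.9, -0.7, -1.2]
opening: 0.0213
grip_force: 60.3
y 32 [0.521 0.017 0.021]
y 49 [0.571 0.07  0.021]
y 49 [ 0.567 -0.059  0.021]
b 33 [0.617 0.065 0.021]
b 13 [ 0.606 -0.056  0.021]
```

```bash
python3 -m handwheel '{"grip":[0,0,0,0,0,0,0,0,0,0,0,0,0,0,0,0,0,0,0],"slide":[[0,0,0.008],[0,0,0.02],[0,0,0.04],[0,0,0.06],[0,0,0.08],[0,0,0.087],[-0.006,-0.014,0.087],[-0.018,-0.04,0.087],[-0.032,-0.07,0.087],[-0.045,-0.1,0.087],[-0.058,-0.13,0.087],[-0.072,-0.16,0.087],[-0.085,-0.19,0.087],[-0.098,-0.22,0.087],[-0.112,-0.25,0.087],[-0.126,-0.28,0.087],[-0.138,-0.31,0.087],[-0.148,-0.328,0.087],[-0.155,-0.338,0.087]],"turn":[0,0,0,0,0,0,0,0,0,0,0,0,0,0,0,0,0,0,0]}'
python3 - <<'E'
from h import *
s=state();print(s['tcp_pos'],s['ft_force'],s['opening'])
for n in("scene","top"):cv2.imwrite(f"pics/{n}7.png",camera(n)[:,:,::-1])
for n in("top0","top2","top7","scene2","scene7"):
    a=cv2.imread(f"pics/{n}.png");h=cv2.cvtColor(a,cv2.COLOR_BGR2HSV);q=n[:-1];cx,cy=(277,208) if q=="top" else (270,215)
    for nm,lo,hi in(("y",18,38),("b",100,130)):
        m=(h[...,0]>=lo)&(h[...,0]<=hi)&(h[...,1]>90)&(h[...,2]>40)
        for b in blobs(m,8):
            if abs(b[2][0]-cx)<25 and abs(b[2][1]-cy)<25:print(n,nm,b[1],fix(q,b[2],.021).round(3)[:2])
E
```

```text
time_s: 20.0
tcp_pos: [0.4771, -0.3278, 0.2361]
tcp_rot: [[0.503, 0.864, -0.002], [0.864, -0.503, 0.0], [-0.001, -0.002, -1.0]]
ft_force: [0.1, 0.6, -0.5]
opening: 0.021
grip_force: 60.3
[ 0.47713814 -0.32783227  0.23610471] [ 0.06117117  0.63731577 -0.4857591 ] 0.021011791692822905
top2 y 38 [0.624 0.05 ]
top2 y 45 [0.561 0.056]
top2 y 40 [0.531 0.004]
top2 b 31 [0.652 0.001]
top2 b 31 [ 0.619 -0.036]
top2 b 31 [ 0.57  -0.043]
top7 y 43 [0.573 0.072]
top7 y 40 [ 0.568 -0.057]
top7 y 41 [0.525 0.023]
top7 b 30 [ 0.65  -0.026]
top7 b 34 [0.621 0.067]
top7 b 33 [ 0.614 -0.059]
scene2 y 49 [0.529 0.002]
scene2 y 51 [0.559 0.055]
scene2 y 51 [0.623 0.048]
scene2 b 34 [ 0.567 -0.045]
scene2 b 35 [ 0.616 -0.036]
scene2 b 19 [0.643 0.001]
scene7 y 51 [0.523 0.021]
scene7 y 49 [0.571 0.07 ]
scene7 y 51 [ 0.567 -0.059]
scene7 b 34 [0.618 0.065]
scene7 b 17 [ 0.606 -0.056]
scene7 b 9 [ 0.639 -0.023]
```

All six balls are in the bowl and each is at least 19 mm from any start of its colour. Now I'll stand the stirrer on the coaster.

```bash
python3 -m handwheel '{"grip":[0,0,0,0,0,0,0,0,0,0],"slide":[[0,-0.003,0],[0,-0.003,-0.02],[0,-0.003,-0.045],[0,-0.003,-0.065],[0,-0.003,-0.08],[0,-0.003,-0.086],[0,-0.003,-0.09],[0,-0.003,-0.092],[0,-0.003,-0.093],[0,-0.003,-0.093]],"turn":[0,0,0,0,0,0,0,0,0,0]}'
```

```text
time_s: 20.93
tcp_pos: [0.4801, -0.3285, 0.1451]
tcp_rot: [[0.5, 0.866, 0.001], [0.866, -0.5, -0.001], [-0.0, 0.002, -1.0]]
ft_force: [1.1, 0.7, -1.1]
opening: 0.0211
grip_force: 60.3
```

```bash
python3 -m handwheel '{"grip":[0,0,0,0],"slide":[[0,0,-0.001],[0,0,-0.0015],[0,0,-0.0025],[0,0,-0.0025]],"turn":[0,0,0,0]}'
```

```text
time_s: 21.27
tcp_pos: [0.48, -0.329, 0.1436]
tcp_rot: [[0.5, 0.866, 0.001], [0.866, -0.5, -0.001], [-0.0, 0.002, -1.0]]
ft_force: [-0.9, 1.0, 4.4]
opening: 0.0211
grip_force: 61.2
```

Contact made (+4 N, height as at pick-up). I'll let go and rise.

```bash
python3 -m handwheel '{"grip":[0.35,0.5,0.7,1,1,1,1,1,1,1,1,1,1,1,1],"slide":[[0,0,0],[0,0,0],[0,0,0],[0,0,0],[0,0,0],[0,0,0],[0,0,0.005],[0,0,0.02],[0,0,0.045],[0,0,0.075],[0,0,0.105],[0,0,0.135],[0,0,0.15],[0,0,0.15],[0,0,0.15]],"turn":[0,0,0,0,0,0,0,0,0,0,0,0,0,0,0]}'
python3 - <<'E'
from h import *
sc=camera("scene")[:,:,::-1];cv2.imwrite("pics/scene8.png",sc)
E
```

```text
time_s: 22.52
tcp_pos: [0.4796, -0.3286, 0.2926]
tcp_rot: [[0.5, 0.866, 0.002], [0.866, -0.5, -0.002], [-0.001, 0.002, -1.0]]
ft_force: [0.8, 0.5, 0.1]
opening: 0.0851
grip_force: 0.0
```

View pics/scene8.png

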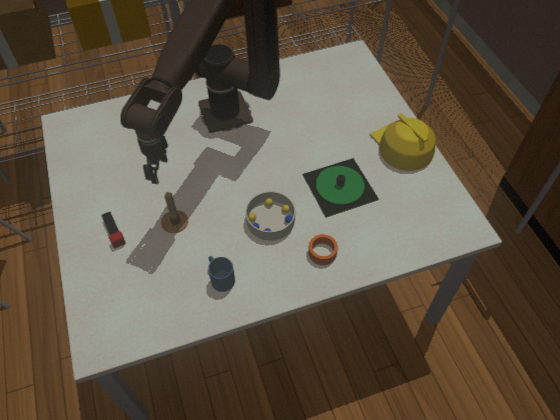

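The stirrer stands upright on the coaster at (174,221), the lid is flat in the middle of the mat at (340,184), and the bowl is in place with the balls inside. The bystanders are untouched, so I'll hand in.

```bash
python3 -c "
from station import *
print(close_job())"
```

```text
the job is handed in; nothing more can be done
None
```

I handed the job in at about 22.5 s: lid flat on the mat, two anticlockwise turns stirred, all six balls moved and still in the bowl, stirrer upright on its coaster, bystanders untouched; no verdict came back.

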